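# Wind the lacquered horse into the drying cabinet

### The arm

A 6-joint arm with a two-finger parallel gripper is mounted at the origin on the work surface. World frame = base frame: x ahead of the robot, y to its left, z up, the work surface at z = 0. Lengths are in mm, angles in rad, forces in N, time in s.
With the tool pointing down it reaches from about 325 to 925 mm from the base axis. Payload 3.1 kg.
Tool frame: the origin (TCP) lies at the very end of the fingers, on their centre line; the grasp point (between the pads) lies 19 mm behind it; x points along the fingers, y is the direction in which the jaws open and shut, and the axes are right-handed (so a half turn about x gives the same grasp; the last joint's range is limited). The gripper opens to 85 mm and grips with 20 to 120 N. Pads are 22 mm wide; open, the fingers measure 114 mm over their backs; the gripper's body (76 mm by 85 mm) begins 54 mm behind the grasp point. The pads swing forward as they close: fully open they stand 13 mm farther back than shut.
Start: joints at [1.088, 0.217, 1.613, -0, 1.311, -0.112], TCP at [226.458, 582.543, 231.3] pointing down, gripper open.
Joint ranges: [-2.75, 2.75], [-0.78, 2.1], [0.31, 2.55], [-1.13, 4.27], [0.13, 2.63], [-2.58, 2.58]. Speed limits (rad/s): [2.79, 2.79, 3.14, 3.14, 3.14, 3.14].

### API

Orientations are given as a rotation vector (axis times angle).
In Python, from bench import r, grab_frame, ticket, nets gives the robot as it stands.
- The arm moves only by the tool jog_arm, never from a script. Its argument "commands" is a list of rows, each a list of 3 entries, a list of its own where there are three numbers: the turn, a rotation vector about the world's x, y, z in degrees, then the shift along the world's x, y, z in cm, then the opening, from 0 (shut) to 1 (fully open). In form: [[[wx, wy, wz], [tx, ty, tz], claw], ...]. A call has 1 to 20 rows; each row is the pose to reach, as a shift and turn from the pose commanded when the call began; what a row does not reach only later rows make up. A row lasts 1/12 s, in which the tool goes at most 41.7 mm and 7.16 degrees, less where a joint would pass 70% of its speed; a pose out of reach is approached as far as the arm can. A call with a gripper value outside its range is refused whole. The fingers move at their own pace and stop on an object; "newtons" is the grip in N (left out, the last holds). Time passes only in rows, so rows that repeat a pose let the fingers close. It gives the time, the measured TCP pose, the force and the opening at its end, in the units of the state.
- r.read_state(): the state, without advancing time (a new reading comes with each control period).
- grab_frame(name): name is "scene" or "top" or "wrist"; returns a dict with "image" (400x640x3 uint8, red, green, blue), "intrinsics" (3x3 intrinsics, pixels), "D" ([k1, k2, p1, p2, k3] as OpenCV has them; the pictures are not rectified), "R" (3x3) and "t" (3): a world point X has camera coordinates R X + t; the wrist camera has in their place "tool_from_camera" (4x4, takes a point from camera to tool coordinates, whose origin is the TCP and whose axes are the tool frame's). Camera axes: x right, y down, z forward; pixel columns grow to the right and rows downward; lengths in mm; the calibration is good to about 2 mm. A picture is of the moment at which its call begins: read the wrist's pose just before it. There is no depth.
- ticket.hand_in(): hands the job in, once; it reports no verdict.
Trained networks look in the newest picture that a camera, given by its name, has taken for a name from the list of things; names that differ only in an ending like _2 or _b are one class to them, and where a whole thing is asked for, a point or a joint stands for the part that bears it (a point fixed in the world has none). Each returns a list of dicts, best first, with "conf" (0 to 1); they miss things now and then, are a little off and sometimes report something else, mostly with a low value. They report only what shows in the picture. A call takes as long as a camera call. They do not tell look-alikes from the thing itself.
- nets.spot_in(camera, query): "location" ([column, row] in pixels, amid what is visible of it).
- nets.outline_of(camera, query): "region" (400x640 bool, what is visible of it) and "location" ([column, row] in pixels, amid what is visible of it).
The state is a dict: "t": time; "joint_positions": joint angles; "qd": joint speeds; "tau": joint torques, N m; "ee_pos": TCP position; "orientation": TCP orientation; "wrist_force": force on the tool from outside, world axes, zero at the start; "ft_torque": the same for the moment, N m; "opening": finger opening in mm.
Only numpy, scipy, OpenCV 4.12 (cv2) and the standard library are available. Lean on these libraries where they do the work, as an engineer would, in place of code of your own. Each camera call takes 0.05 s, during which the arm holds its last target.

### The job

Fit the loose hand crank onto the square shaft end on top of the gearbox and wind it clockwise, several full turns, until the carriage with the wet lacquered horse is fully home inside the drying cabinet. Keep the crank pushed down on the shaft the whole time and leave it seated there when you let go. Do not touch the horse or knock it over, and leave the jars, bell and pagoda base where they are.

Things in the scene. Friction and masses are not known exactly. Their poses are not given: they have to be found in the camera images.
- crank: Loose dark steel hand crank, 0.4 to 0.6 kg, standing on its hub on the counter. Origin: centre of the hub's underside; z up; the arm (22 mm wide, 36 to 46 mm up) points along +x and ends at 87 mm, with a round counterweight at x = -46 mm. Hub 44 x 44 mm, 36 mm high; its underside has a square socket, 23 mm wide, 28 mm deep, sides parallel to x and y, mouth chamfered.
- crank_post (a point): On the hub's axis, 72 mm above the crank's origin: a point on the square gripping post over the hub, 28 x 28 mm (sides parallel to the crank's x and y), that rises from 46 to 87 mm above the origin. Hold the crank here for fitting. Axes as the crank's.
- crank_handle (a point): Middle of the upright round wooden handle, 26 mm across, 47 to 103 mm above the crank's origin (this point: 75 mm); its axis is 80 mm from the hub's axis, at crank x = +80 mm. It spins freely on its pin, so it can be carried round by a gripper that keeps its heading. Axes as the crank's.
- crank_socket (a point): Centre of the socket's roof, on the hub's axis, 28 mm above the hub's underside; meets shaft_tip when the crank is fully seated. Axes as the crank's.
- shaft_tip (a point): Top centre, 108 mm up, of the square shaft end (20 x 20 mm, standing 38 mm out of the 120 x 120 x 70 mm gearbox). Axes are the housing's: the shaft's own angle is random and NOT reported. See it, or rest the crank on it and turn (a quarter turn at most) until it drops 28 mm; play takes up some 6 degrees. Shaft friction is about 0.2 N m.
- dryer: Fixed unit: green gearbox, flat bed and grey battered steel drying cabinet in one line. Origin on the counter under the shaft's axis; z up; the bed runs from the gearbox along this body's -y for 560 mm. The cabinet, 300 mm wide and 250 mm high, spans y = -310 to -580 mm; its open mouth faces the gearbox. Keep clear of it.
- carriage (a joint): Travel (m) of the aluminium carriage along the bed: 0 is farthest out, 0.175 fully home in the cabinet against a stop, its end board level with the cabinet's mouth. One clockwise turn of the shaft, seen from above, moves it 55 mm towards home. Starts anywhere between 0 and about 0.025. Pushing it does not move it; winding takes about 3 N at the crank's handle.
- carriage_top (a point): Centre of the top of the carriage plate (120 x 170 mm, 45 mm above the counter). Axes as the dryer's.
- horse: Freshly lacquered crimson wooden horse, 150 mm long, 140 mm high, on a 90 x 50 mm plinth, standing loose on the carriage with its length along the bed. Origin: centre of the plinth's underside; z up.
- jar_a: Brown glazed lidded jar, 84 mm across, 125 mm high; origin at the centre of its foot. A bystander.
- jar_b: Smaller brown glazed lidded jar, 72 mm across, 105 mm high; origin at the centre of its foot. A bystander.
- bell: Chrome push-button desk bell, 72 mm across, 58 mm high; origin at the centre of its foot. A bystander.
- pagoda: Wooden puppet base like a two-tier pagoda roof, 120 x 120 mm, 108 mm high; origin at the centre of its underside. A bystander.
There are look-alikes about, which are no part of the job. Leave any purple or yellow look-alike of the horse alone.

How it is judged (in metres and radians):
On the way, in this order (a step that is already met when the one before it is completed fails the run):
1. The crank's socket is seated over the square shaft end, before the winding (distance between crank_socket and shaft_tip below 0.01 m and angle between crank's own z axis and vertical below 0.2 rad and value of joint carriage below 0.06 m), for 0.2 s.
2. The carriage is half way home with the crank still on the shaft (distance between crank_socket and shaft_tip below 0.016 m and angle between crank's own z axis and vertical below 0.2 rad and value of joint carriage above 0.09 m), for 0.05 s.
At the end, for the whole second after the job is handed in: The carriage is fully home (within 5 mm of its stop), the horse stands upright on it, the crank is left seated on the shaft (socket roof within 10 mm of the shaft's tip, not tilted), and everything is at rest (distance between crank_socket and shaft_tip below 0.01 m and angle between crank's own z axis and vertical below 0.2 rad and value of joint carriage above 0.17 m and angle between horse's own z axis and vertical below 0.15 rad and z of horse in the frame of carriage_top between -0.006 and 0.01 m and linear speed of each of crank, horse below 0.02 m/s); the robot touches nothing.
It fails at once if The crank comes off the shaft once winding has begun, or the carriage is wound without it (value of joint carriage above 0.06 m and distance between crank_socket and shaft_tip above 0.02 m).
It fails at once if The robot touches the horse (contact force between any of the fingers, the arm and horse above 0.5 N).
It fails at once if The horse tips over (angle between horse's own z axis and vertical above 0.5 rad).
It fails at once if A jar, the bell or the pagoda base is pushed aside by more than 25 mm or knocked over (distance of any of jar_a, jar_b, bell, pagoda from where it was at the start of the episode above 0.025 m).
It also fails if it takes over 72 s, if anything falls off the work surface, if the arm or the gripper's body presses on something with over 40 N, if the wrist force passes 120 N, or if a joint passes its speed limit or range.

## Working session

There is one attempt and no reset: what is moved stays moved. The work goes in short steps, Python scripts to look and compute and a tool call to move; the robot and the scene stay as the last step left them, time stands still between calls to the robot, and variables do not carry over. Pictures are saved under pics/ and viewed, and the job is handed in when it is done.

Besides the shell and the picture viewer there is one more tool, called after "Emit:" as name(argument=value, ...) on one line, values as JSON. jog_arm: Moves the arm, as the interface text tells. Its arguments: {"type":"object","properties":{"commands":{"type":"array","items":{"type":"array"}},"newtons":{"type":"number"}},"required":["commands"]}

```bash
mkdir -p pics; ls
python3 - <<'E'
from bench import r, grab_frame, ticket, nets
import cv2
s=r.read_state(); print(s)
for n in ["scene","top"]:
    f=grab_frame(n); cv2.imwrite(f"pics/{n}0.png",f["image"][:,:,::-1])
    print(n,f["intrinsics"],f["D"],f["R"],f["t"])
    for q in ["crank","crank_handle","dryer","carriage","horse","jar_a","bell","pagoda"]:
        print(q,[(d["conf"],d["location"]) for d in nets.spot_in(n,q)][:4])
E
```

```text
pics
{'t': 0.0, 'joint_positions': array([ 1.08780234e+00,  2.17769530e-01,  1.61495005e+00, -3.55445695e-07,
        1.31129732e+00, -1.12250506e-01]), 'qd': array([-0.00035598, -0.00124389, -0.00024976,  0.00182702,  0.00023048,
       -0.00075352]), 'tau': array([-1.15500088e-04, -3.96837473e+01, -3.03854191e+01, -2.50627772e-04,
        9.67010914e-03, -2.10807866e-05]), 'ee_pos': array([226.0662264 , 581.79798335, 229.95042648]), 'orientation': array([ 0.28907856,  1.55186501, -0.2927368 ]), 'wrist_force': array([-0.07673599,  0.68103321,  0.02441131]), 'ft_torque': array([ 0.01077068, -0.02191869,  0.01565788]), 'opening': 85.26998272414139}
scene [[516.91622897   0.         314.1266771 ]
 [  0.         516.91622897 196.59604395]
 [  0.           0.           1.        ]] [-0.00573507  0.          0.          0.          0.        ] [[-0.4582674   0.88856675  0.02097901]
 [ 0.50618237  0.28031362 -0.8156002 ]
 [-0.73059592 -0.36314378 -0.57823542]] [ 293.07944035 -201.59307515 2041.653051  ]
crank [(0.67, [469.5, 242.6])]
crank_handle [(0.92, [466.8, 240.8]), (0.46, [291.7, 258
[... 299 characters left out ...]
 323.19824997]
 [  0.         462.44420905 205.46327293]
 [  0.           0.           1.        ]] [-0.12030071  0.          0.          0.          0.        ] [[ 0.01238001 -0.99988741  0.00847939]
 [-0.98194422 -0.01375783 -0.18866972]
 [ 0.18876514 -0.00599055 -0.98200399]] [ -56.72161932  568.62708817 1327.65669168]
crank [(0.75, [166.6, 231.8])]
crank_handle [(0.62, [167.2, 234.1])]
dryer [(0.65, [409.1, 194.4]), (0.6, [166.5, 232.2]), (0.34, [347.4, 207.5])]
carriage [(0.58, [345.0, 207.5])]
horse [(0.75, [357.0, 196.4]), (0.72, [512.1, 202.9]), (0.69, [428.0, 289.4])]
jar_a [(0.67, [237.5, 147.0]), (0.55, [303.0, 132.7])]
bell [(0.88, [222.2, 281.8])]
pagoda [(0.62, [177.5, 163.9])]
```

View pics/scene0.png

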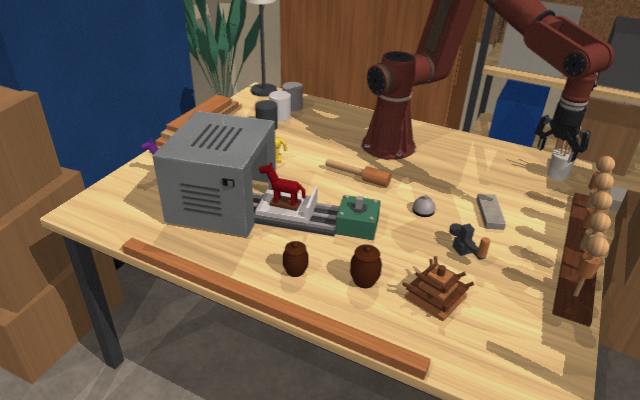

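View pics/top0.png

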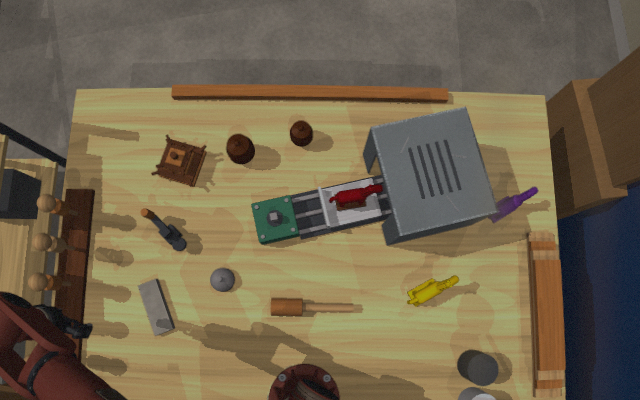

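Top view: the crank is at about (166,232), with its wooden handle at (148,213) and counterweight at (181,246). The gearbox shaft is at (275,217) and the crimson horse at (357,196). The mallet at (290,307) and the wooden balls at left are only similar in colour. The yellow horse is at (432,290) and the purple one at (515,203). I'll check close crops.

```bash
cat > h.py <<'E'
import numpy as np, cv2
from bench import r, grab_frame, ticket, nets
from scipy.spatial.transform import Rotation as Ro
def ray(f,px,R=None,t=None):
    R=f["R"] if R is None else R; t=f["t"] if t is None else t
    u=cv2.undistortPoints(np.array([[px]],float),np.array(f["intrinsics"]),np.array(f["D"])).ravel()
    d=np.array(R).T@np.array([u[0],u[1],1]); c=-np.array(R).T@np.array(t); return c,d
def atz(f,px,z,R=None,t=None):
    c,d=ray(f,px,R,t); return c+d*(z-c[2])/d[2]
def proj(f,X,R=None,t=None):
    R=f["R"] if R is None else R; t=f["t"] if t is None else t
    p,_=cv2.projectPoints(np.array(X,float).reshape(-1,3),cv2.Rodrigues(np.array(R,float))[0],np.array(t,float),np.array(f["intrinsics"]),np.array(f["D"])); return p.reshape(-1,2)
def wristpose(f,s):
    T=np.eye(4);T[:3,:3]=Ro.from_rotvec(s["orientation"]).as_matrix();T[:3,3]=s["ee_pos"]
    M=np.linalg.inv(T@np.array(f["tool_from_camera"])); return M[:3,:3],M[:3,3]
def crop(im,x0,y0,w,h,k): return cv2.resize(im[y0:y0+h,x0:x0+w],None,fx=k,fy=k,interpolation=cv2.INTER_CUBIC)[:,:,::-1]
E
python3 - <<'E'
from h import *
f=grab_frame("top")
cv2.imwrite("pics/c1.png",crop(f["image"],130,195,80,60,8))
cv2.imwrite("pics/c2.png",crop(f["image"],240,180,80,70,8))
g=grab_frame("scene")
cv2.imwrite("pics/c3.png",crop(g["image"],330,185,170,90,4.5))
E
```

```text
(no output)
```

View pics/c1.png

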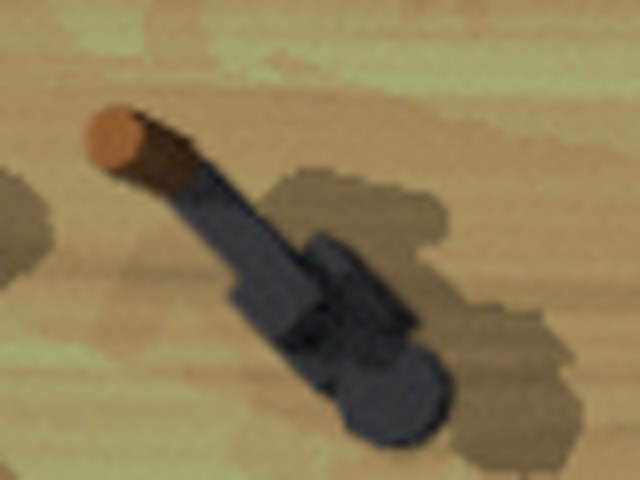

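View pics/c2.png

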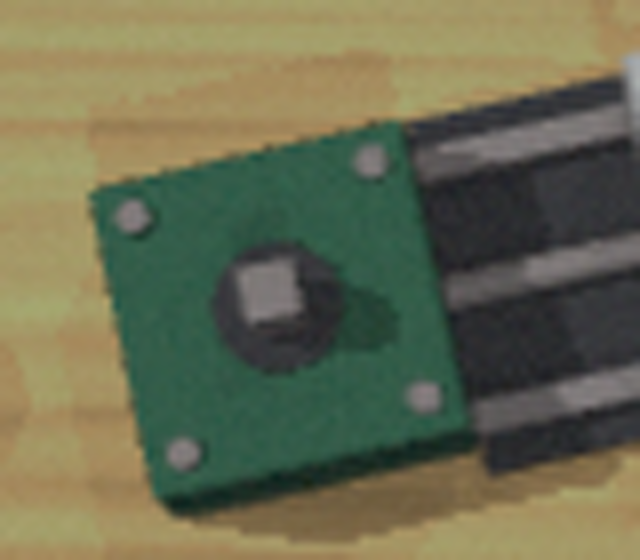

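View pics/c3.png

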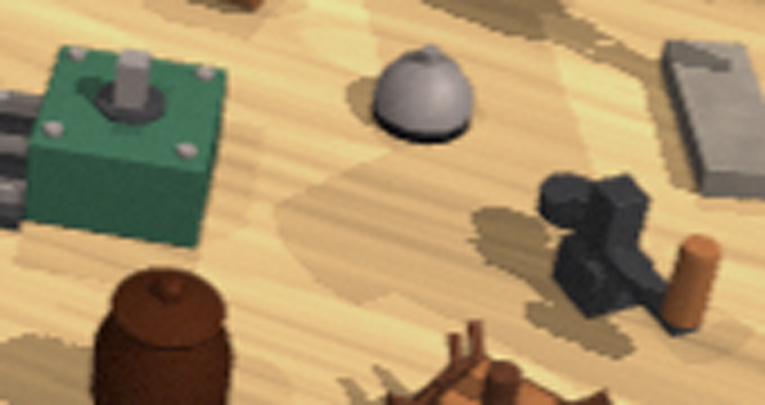

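Run:
```python
from h import *
f=grab_frame("top"); g=grab_frame("scene")
T=lambda u,v:(130+(u+.5)/8-.5,195+(v+.5)/8-.5)
S=lambda u,v:(330+(u+.5)/4.5-.5,185+(v+.5)/4.5-.5)
G=lambda u,v:(240+(u+.5)/8-.5,180+(v+.5)/8-.5)
h=atz(f,T(114,139),103); p=atz(f,T(279,296),87)
print("top h",h,"p",p,np.linalg.norm((h-p)[:2]),np.degrees(np.arctan2(*(h-p)[1::-1])))
h=atz(g,S(700,245),103); p=atz(g,S(622,190),87)
print("scene h",h,"p",p,np.linalg.norm((h-p)[:2]),np.degrees(np.arctan2(*(h-p)[1::-1])))
c=[atz(f,G(*q),108) for q in [(235,268),(292,257),(303,312),(245,325)]]
print(np.mean(c,0)); 
for i in range(4):
  d=c[(i+1)%4]-c[i]; print(np.linalg.norm(d),np.degrees(np.arctan2(d[1],d[0]))%90)
print("scene tip",atz(g,S(133,57),108))
# housing corners top z=70
c=[atz(f,G(*q),70) for q in [(92,190),(400,123),(475,432),(160,497)]]
print(np.mean(c,0))
for i in range(4):
  d=c[(i+1)%4]-c[i]; print(np.linalg.norm(d),np.degrees(np.arctan2(d[1],d[0])))
for n,px,z in [("bell",(222,280),40),("jar",(238,147),100),("pag",(177,164),60),("horse",(357,196),100)]:print(n,atz(f,px,z))
```

```text
top h [533.40165052 474.39480851 103.        ] p [478.9558495 413.6031302  87.       ] 81.60866008219 48.15197042138047
scene h [533.40258901 472.29315839 103.        ] p [480.93244013 414.80927767  87.        ] 77.83002675781125 47.610789502923886
[526.71076881  93.82933618 108.        ]
20.760052837343217 11.922900879005795
20.396672330390412 12.900223398193702
21.18810359550282 13.646183774464262
21.03100118478719 11.730647129812612
scene tip [525.50771733  91.80856626 108.        ]
[526.11972109  92.85561449  70.        ]
116.64875411310508 -76.66160676114112
118.91134543025507 -165.20293603869305
117.1936289105857 102.60477996151853
117.39875516605876 14.55455484127688
bell [344.0223169  246.43348701  40.        ]
jar [734.01919194 206.58452736 100.        ]
pag [691.21908741 399.95566269  60.        ]
horse [ 589.90476143 -146.72425505  100.        ]
```

Run:
```python
from h import *
s=r.read_state(); M=Ro.from_rotvec(s["orientation"]).as_matrix(); print(M)
y=M[:,1]; print("tool y heading",np.degrees(np.arctan2(y[1],y[0])), s["t"])
f=grab_frame("wrist"); print(f["tool_from_camera"],f["intrinsics"]); cv2.imwrite("pics/w0.png",f["image"][:,:,::-1])
```

```text
[[ 1.74214662e-05  3.62336224e-01  9.32047456e-01]
 [ 4.78612355e-06  9.32047456e-01 -3.62336224e-01]
 [-1.00000000e+00  1.07733226e-05  1.45034474e-05]]
tool y heading 68.75625897518715 1.1
[[ 5.47156666e-04 -2.88880830e-01  9.57364908e-01 -1.42467768e+02]
 [ 9.99999359e-01  1.10713639e-03 -2.37449516e-04 -1.85415790e-01]
 [-9.91338919e-04  9.57364424e-01  2.88881251e-01 -7.28797834e+01]
 [ 0.00000000e+00  0.00000000e+00  0.00000000e+00  1.00000000e+00]] [[282.58209423   0.         320.05859546]
 [  0.         282.58209423 197.24226312]
 [  0.           0.           1.        ]]
```

View pics/w0.png

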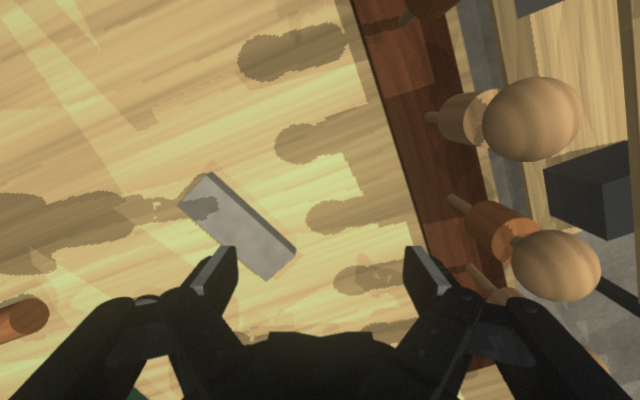

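The wrist view shows only the counter, the grey block and the wooden skittles, with no crank in sight. The crank in the first crop is right: dark steel, wooden handle, square post. Moving above it with the jaws across its arm.

Emit:
jog_arm(commands=[[[0,0,69],[25.4,-16.8,0],1],[[0,0,69],[25.4,-16.8,0],1],[[0,0,69],[25.4,-16.8,0],1],[[0,0,69],[25.4,-16.8,0],1],[[0,0,69],[25.4,-16.8,0],1],[[0,0,69],[25.4,-16.8,0],1],[[0,0,69],[25.4,-16.8,0],1],[[0,0,69],[25.4,-16.8,0],1],[[0,0,69],[25.4,-16.8,0],1],[[0,0,69],[25.4,-16.8,0],1],[[0,0,69],[25.4,-16.8,0],1],[[0,0,69],[25.4,-16.8,0],1],[[0,0,69],[25.4,-16.8,0],1]])

```text
t: 2.23
ee_pos: [480.2, 414.7, 231.3]
orientation: [-0.65, 1.471, 0.65]
wrist_force: [-0.7, 0.4, 0.4]
opening: 85.9
```

Run:
```python
from h import *
s=r.read_state(); f=grab_frame("wrist"); print(s["ee_pos"],s["wrist_force"],s["t"],s["joint_positions"])
R,t=wristpose(f,s)
im=f["image"].copy()
def dr(X,c):
    for p in proj(f,X,R,t): cv2.circle(im,tuple(int(round(v)) for v in p),3,c,1)
o=np.array([480,414,0]);a=np.radians(48);E=np.array([[np.cos(a),-np.sin(a),0],[np.sin(a),np.cos(a),0],[0,0,1]])
dr([o+E@np.array(v) for v in [(14,14,87),(14,-14,87),(-14,14,87),(-14,-14,87)]],(255,0,0))
dr([o+E@np.array([80,0,103])],(0,255,0))
cv2.imwrite("pics/w1.png",im[:,:,::-1])
```

```text
[480.18407016 414.74991617 231.27689443] [-0.72361088  0.41616879  0.42060243] 2.2333 [ 6.01853733e-01  2.36753303e-01  1.58971627e+00  2.26028493e-05
  1.31517489e+00 -1.80036626e+00]
```

View pics/w1.png

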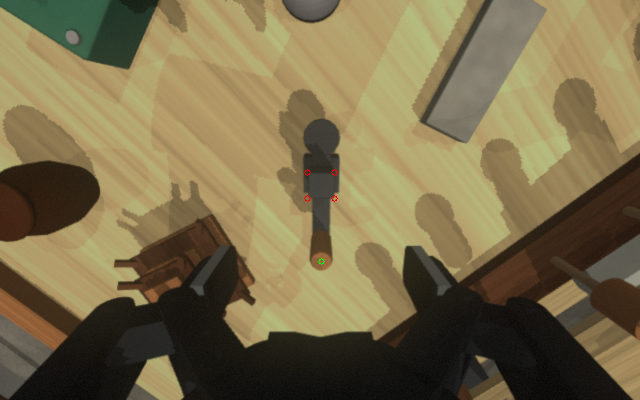

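Run:
```python
import cv2
im=cv2.imread("pics/w1.png"); cv2.imwrite("pics/w1c.png",cv2.resize(im[110:280,270:375],None,fx=3.5,fy=3.5,interpolation=cv2.INTER_CUBIC))
```

```text
(no output)
```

View pics/w1c.png

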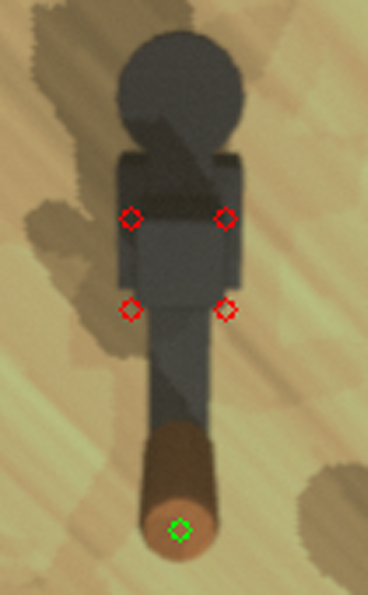

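The overlay agrees with the picture: the post's top centre falls at about (321,185) and the handle at (321,261), both within 1–2 mm. Descending to grip the post.

Emit:
jog_arm(commands=[[[0,0,0],[0,0,-4],1],[[0,0,0],[0,0,-8],1],[[0,0,0],[0,0,-11],1],[[0,0,0],[0,0,-14],1],[[0,0,0],[0,0,-16],1],[[0,0,0],[0,0,-17.7],1],[[0,0,0],[0,0,-17.7],1],[[0,0,0],[0,0,-17.7],0.15],[[0,0,0],[0,0,-17.7],0.15],[[0,0,0],[0,0,-17.7],0.15],[[0,0,0],[0,0,-17.7],0.15],[[0,0,0],[0,0,-17.7],0.15],[[0,0,0],[0,0,-17.7],0.15],[[0,0,0],[0,0,-17.7],0.15],[[0,0,0],[0,0,-17.7],0.15]], newtons=80)

```text
t: 3.53
ee_pos: [481.4, 415.4, 56.3]
orientation: [-0.65, 1.468, 0.651]
wrist_force: [-1.8, -0.3, 5.7]
opening: 27.1
```

Run:
```python
from h import *
s=r.read_state(); f=grab_frame("scene"); print(s["ee_pos"],s["orientation"],s["wrist_force"],s["opening"],s["t"])
cv2.imwrite("pics/s2.png",crop(f["image"],400,170,130,100,5))
```

```text
[481.39911194 415.42399518  56.25310998] [-0.65012454  1.46829967  0.65139521] [-1.84644779 -0.29786387  5.72244056] 27.095462984104103 3.5333
```

View pics/s2.png

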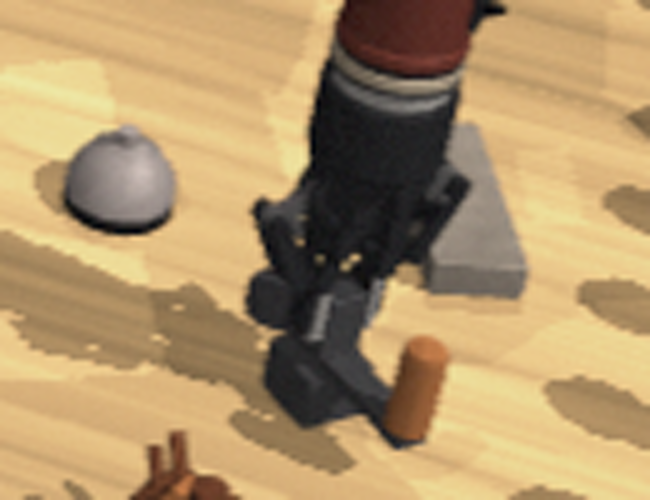

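Gripped: opening 27 mm on the 28 mm post. Lifting and carrying it over the shaft with the turn.

Emit:
jog_arm(commands=[[[0,0,0],[0,0,3],0.15],[[0,0,0],[0,0,6],0.15],[[0,0,0],[0,0,9],0.15],[[0,0,0],[0,0,12],0.15],[[0,0,-4],[0.5,-3.5,13],0.15],[[0,0,-8],[1,-7,13],0.15],[[0,0,-12],[1.5,-10.5,13],0.15],[[0,0,-16],[2,-14,13],0.15],[[0,0,-20],[2.5,-17.5,13],0.15],[[0,0,-24],[3,-21,13],0.15],[[0,0,-28],[3.5,-24.5,13],0.15],[[0,0,-32],[4,-28,13],0.15],[[0,0,-34],[4.3,-30,13],0.15],[[0,0,-35.2],[4.6,-32.1,13],0.15],[[0,0,-35.2],[4.6,-32.1,13],0.15],[[0,0,-35.2],[4.6,-32.1,13],0.15],[[0,0,-35.2],[4.6,-32.1,13],0.15]])

```text
t: 5.0
ee_pos: [525.5, 93.8, 183.3]
orientation: [-0.171, 1.566, 0.172]
wrist_force: [0.2, 0.4, -4.2]
opening: 27.0
```

Run:
```python
from h import *
s=r.read_state(); print(s["ee_pos"],s["orientation"],s["wrist_force"],s["opening"],s["t"])
y=Ro.from_rotvec(s["orientation"]).as_matrix()[:,1]; print(np.degrees(np.arctan2(y[1],y[0])))
for n,b in [("scene",(310,140,110,110)),("top",(225,160,110,90))]:
    f=grab_frame(n); cv2.imwrite(f"pics/{n}3.png",crop(f["image"],*b,5))
f=grab_frame("wrist"); cv2.imwrite("pics/w3.png",f["image"][:,:,::-1])
```

```text
[525.49983715  93.77473345 183.28695519] [-0.17127466  1.56600915  0.17246644] [ 0.24811882  0.4008588  -4.15769345] 26.995100678229676 5.0
102.53912137844463
```

View pics/scene3.png

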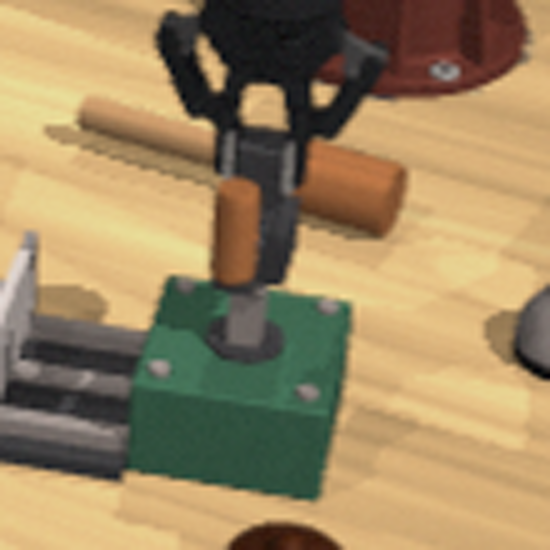

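View pics/top3.png

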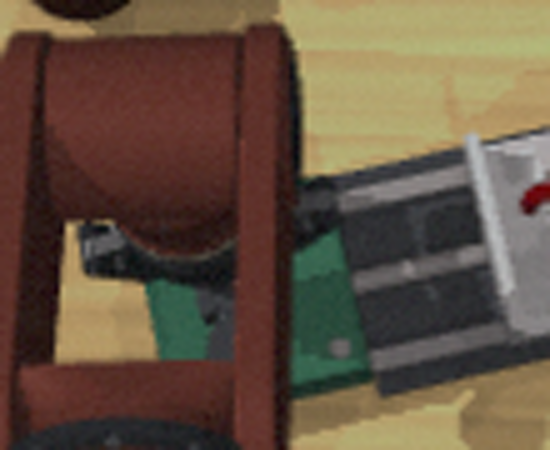

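View pics/w3.png

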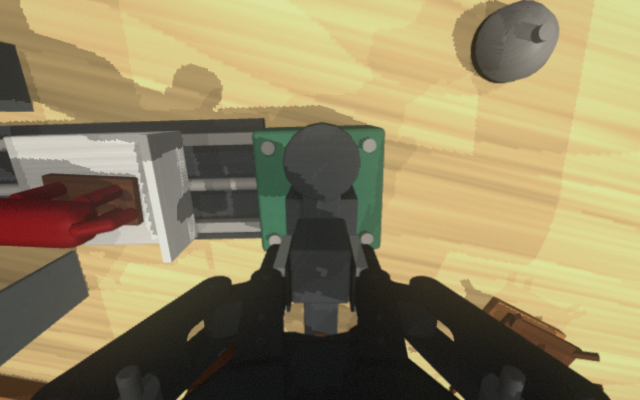

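Run:
```python
from h import *
f=grab_frame("scene")
S=lambda u,v:(310+(u+.5)/5-.5,140+(v+.5)/5-.5)
h=atz(f,S(239,187),230); print(h, h[:2]-80*np.array([np.cos(np.radians(12.5)),np.sin(np.radians(12.5))]))
# crank bottom near visible? shaft tip via scene at z=108 earlier 525.5,91.8 ; top 526.7,93.8
g=grab_frame("wrist"); s=r.read_state(); R,t=wristpose(g,s)
im=g["image"].copy()
a=np.radians(12.5);E=np.array([[np.cos(a),-np.sin(a),0],[np.sin(a),np.cos(a),0],[0,0,1]])
o=s["ee_pos"]-[0,0,56]
for v in [(14,14,87),(14,-14,87),(-14,14,87),(-14,-14,87),(14,14,46),(-14,14,46),(-14,-14,46),(22,22,36),(-22,22,36),(-22,-22,36)]:
    p=proj(g,o+E@np.array(v),R,t)[0]; cv2.circle(im,tuple(int(round(x)) for x in p),2,(0,255,0),1)
cv2.imwrite("pics/w3c.png",crop(im,240,110,160,210,2.8))
# gearbox corner bolts at z=70 : housing yaw
```

```text
[601.15040636 109.4748947  230.        ] [523.04672579  92.15972559]
```

View pics/w3c.png

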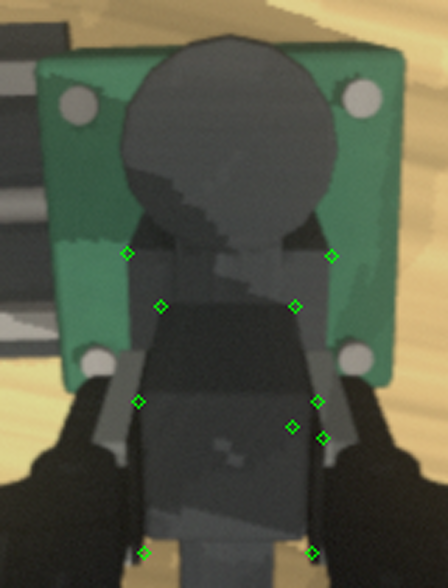

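Emit:
jog_arm(commands=[[[0,0,0],[0.22,-0.05,0],0.15],[[0,0,0],[0.22,-0.05,-0.8],0.15],[[0,0,0],[0.22,-0.05,-1.4],0.15],[[0,0,0],[0.22,-0.05,-1.8],0.15],[[0,0,0],[0.22,-0.05,-2.1],0.15],[[0,0,0],[0.22,-0.05,-2.4],0.15],[[0,0,0],[0.22,-0.05,-2.6],0.15],[[0,0,0],[0.22,-0.05,-2.6],0.15],[[0,0,0],[0.22,-0.05,-2.6],0.15]])

```text
t: 6.0
ee_pos: [528.7, 93.0, 158.2]
orientation: [-0.172, 1.564, 0.172]
wrist_force: [-0.3, -0.5, -4.0]
opening: 27.0
```

Run:
```python
from h import *
s=r.read_state(); print(s["ee_pos"],s["wrist_force"],s["ft_torque"],s["opening"],s["t"])
f=grab_frame("scene"); cv2.imwrite(f"pics/s4.png",crop(f["image"],320,150,80,90,6))
```

```text
[528.66382175  93.02581613 158.249484  ] [-0.25231585 -0.52428442 -4.01301613] [-0.00401535 -0.02899669  0.05319822] 27.04786541044298 6.0
```

View pics/s4.png

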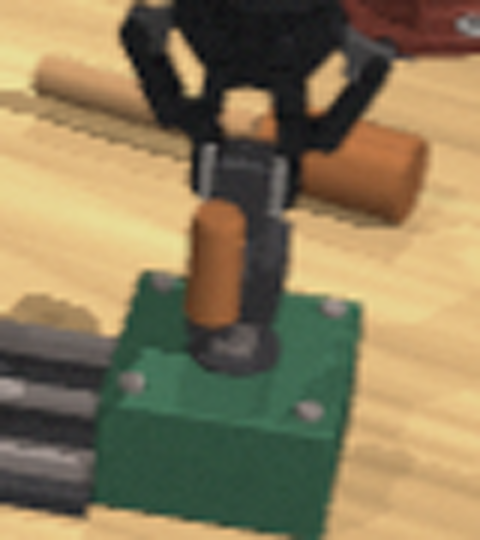

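The socket is 6 mm over the tip with no reaction force. Lowering it fully.

Emit:
jog_arm(commands=[[[0,0,0],[0,0,-0.5],0.15],[[0,0,0],[0,0,-1.0],0.15],[[0,0,0],[0,0,-1.4],0.15],[[0,0,0],[0,0,-1.8],0.15],[[0,0,0],[0,0,-2.1],0.15],[[0,0,0],[0,0,-2.4],0.15],[[0,0,0],[0,0,-2.4],0.15],[[0,0,0],[0,0,-2.4],0.15],[[0,0,0],[0,0,-2.4],0.15]])

```text
t: 6.8
ee_pos: [528.6, 93.1, 136.0]
orientation: [-0.172, 1.565, 0.172]
wrist_force: [-5.4, 0.9, 5.1]
opening: 26.8
```

Run:
```python
from h import *
s=r.read_state(); print(s["ee_pos"],s["wrist_force"],s["ft_torque"],s["opening"],s["t"])
f=grab_frame("scene"); cv2.imwrite(f"pics/s5.png",crop(f["image"],320,150,80,90,6))
```

```text
[528.59784767  93.05445572 136.04409262] [-5.35448682  0.85050319  5.06193688] [-0.16984651  0.87609615 -0.02095588] 26.846084133610404 6.8
```

View pics/s5.png

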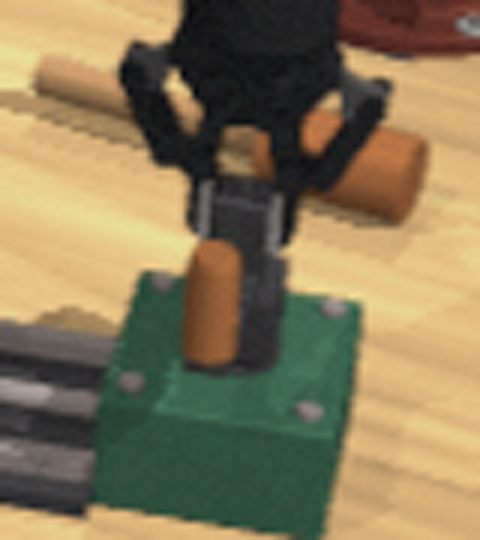

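Seated: TCP height is 136 mm, as predicted for fully down, and the hub is on the housing collar. Releasing and going over the handle.

Emit:
jog_arm(commands=[[[0,0,0],[0,0,0.2],0.7],[[0,0,0],[0,0,0.2],0.7],[[0,0,0],[0,0,0.2],0.7],[[0,0,0],[0,0,0.2],0.7],[[0,0,0],[0,0,3],0.7],[[0,0,0],[0,0,6],0.7],[[0,0,0],[0,0,9],0.7],[[0,0,0],[3.8,0.8,10],0.7],[[0,0,0],[7.6,1.7,10],0.7],[[0,0,0],[7.6,1.7,10],0.7],[[0,0,0],[7.6,1.7,10],0.7]])

```text
t: 7.77
ee_pos: [605.7, 110.2, 233.1]
orientation: [-0.172, 1.566, 0.172]
wrist_force: [-0.2, 0.2, -0.4]
opening: 59.8
```

Run:
```python
from h import *
s=r.read_state(); print(s["ee_pos"],s["wrist_force"],s["opening"],s["t"],s["joint_positions"])
g=grab_frame("wrist");R,t=wristpose(g,s)
im=g["image"].copy()
a=np.radians(12.5);E=np.array([[np.cos(a),-np.sin(a),0],[np.sin(a),np.cos(a),0],[0,0,1]])
o=np.array([526.3,93,80])
for v in [(14,14,87),(14,-14,87),(-14,14,87),(-14,-14,87),(80,0,103)]:
    p=proj(g,o+E@np.array(v),R,t)[0]; cv2.circle(im,tuple(int(round(x)) for x in p),2,(0,255,0),1)
cv2.imwrite("pics/w6.png",im[:,:,::-1])
cv2.imwrite("pics/w6c.png",crop(im,240,110,160,190,3))
f=grab_frame("scene"); cv2.imwrite(f"pics/s6.png",crop(f["image"],300,130,110,110,5))
```

```text
[605.66441572 110.19269326 233.05357967] [-0.17814973  0.18452242 -0.38215158] 59.84933814815931 7.7667 [ 6.60142481e-02  1.96877715e-01  1.63364473e+00 -2.61674145e-06
  1.31276555e+00 -1.72413332e+00]
```

View pics/w6c.png

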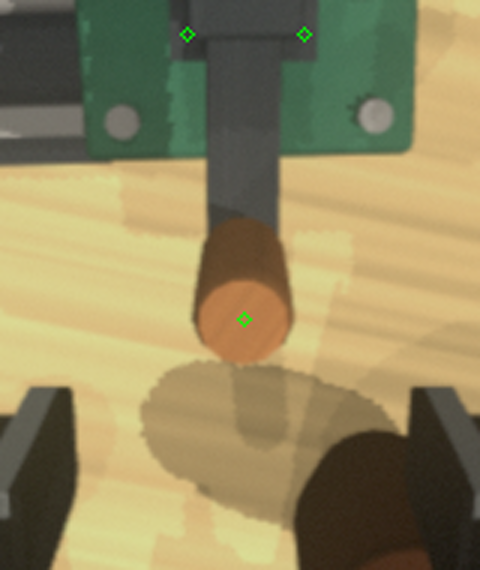

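View pics/s6.png

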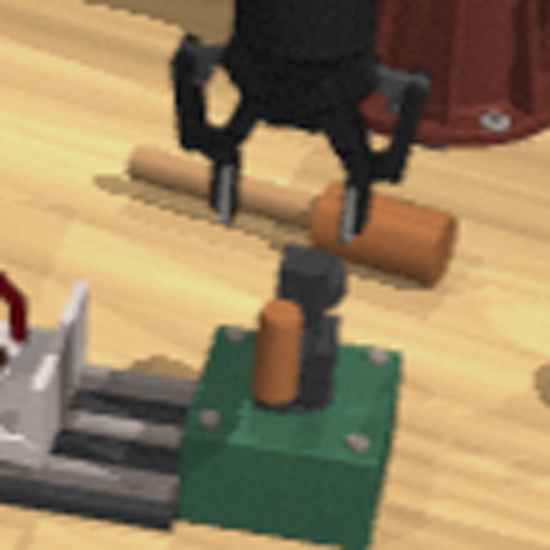

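The handle overlay is right on the handle's top, at about (321,216) in the full frame. Descending and gripping the handle.

Emit:
jog_arm(commands=[[[0,0,0],[-0.1,0,-3.5],0.7],[[0,0,0],[-0.1,0,-6.5],0.7],[[0,0,0],[-0.1,0,-8.5],0.7],[[0,0,0],[-0.1,0,-9.4],0.7],[[0,0,0],[-0.1,0,-9.6],0.7],[[0,0,0],[-0.1,0,-9.6],0.2],[[0,0,0],[-0.1,0,-9.6],0.2],[[0,0,0],[-0.1,0,-9.6],0.2],[[0,0,0],[-0.1,0,-9.6],0.2],[[0,0,0],[-0.1,0,-9.6],0.2],[[0,0,0],[-0.1,0,-9.6],0.2]], newtons=40)

```text
t: 8.78
ee_pos: [605.4, 110.2, 140.3]
orientation: [-0.172, 1.56, 0.172]
wrist_force: [0.4, 0.6, 3.5]
opening: 25.3
```

Run:
```python
from h import *
s=r.read_state(); print(s["ee_pos"],s["wrist_force"],s["opening"],s["t"])
f=grab_frame("scene"); cv2.imwrite(f"pics/s7.png",crop(f["image"],240,130,180,120,4))
# winding table, clockwise, from yaw 12.5, 20 rows of 15deg
for k in range(0,25):
    a0=np.radians(12.5);a=np.radians(12.5-15*k); print(k,np.round(8*(np.cos(a)-np.cos(a0)),2),np.round(8*(np.sin(a)-np.sin(a0)),2))
```

```text
[605.40984235 110.20572558 140.31927356] [0.44781737 0.60691189 3.52984567] 25.317062861535845 8.7833
0 0.0 0.0
1 0.18 -2.08
2 -0.18 -4.14
3 -1.06 -6.03
4 -2.41 -7.63
5 -4.12 -8.83
6 -6.08 -9.54
7 -8.16 -9.72
8 -10.22 -9.36
9 -12.11 -8.48
10 -13.71 -7.14
11 -14.91 -5.43
12 -15.62 -3.46
13 -15.8 -1.38
14 -15.44 0.67
15 -14.56 2.57
16 -13.22 4.17
17 -11.5 5.36
18 -9.54 6.08
19 -7.46 6.26
20 -5.4 5.9
21 -3.51 5.02
22 -1.91 3.67
23 -0.71 1.96
24 0.0 0.0
```

View pics/s7.png

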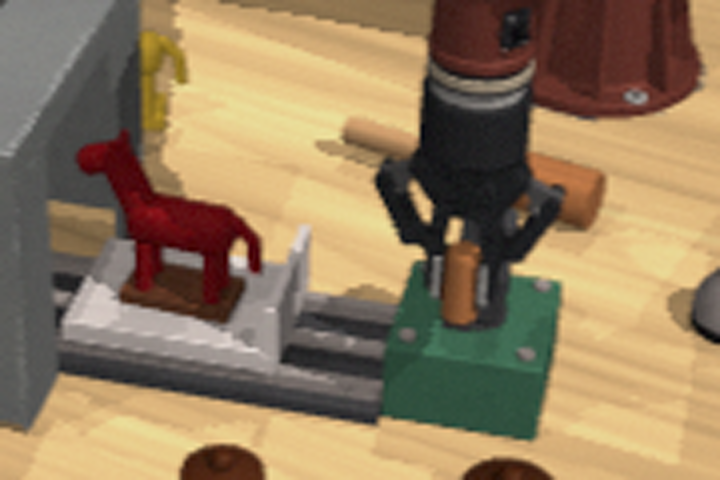

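Emit:
jog_arm(commands=[[[0,0,0],[0.12,-1.0,-0.05],0.2],[[0,0,0],[0.18,-2.08,-0.1],0.2],[[0,0,0],[-0.18,-4.14,-0.1],0.2],[[0,0,0],[-1.06,-6.03,-0.1],0.2],[[0,0,0],[-2.41,-7.63,-0.1],0.2],[[0,0,0],[-4.12,-8.83,-0.1],0.2],[[0,0,0],[-6.08,-9.54,-0.1],0.2],[[0,0,0],[-8.16,-9.72,-0.1],0.2],[[0,0,0],[-8.16,-9.72,-0.1],0.2]])

```text
t: 9.58
ee_pos: [520.8, 12.9, 139.0]
orientation: [-0.168, 1.562, 0.172]
wrist_force: [-0.6, 2.1, 9.5]
opening: 25.4
```

Run:
```python
from h import *
s=r.read_state(); print(s["ee_pos"],s["wrist_force"],s["ft_torque"],s["opening"],s["t"])
f=grab_frame("scene"); cv2.imwrite(f"pics/s8.png",crop(f["image"],240,130,180,120,4))
```

```text
[520.79410171  12.92072192 138.99282429] [-0.59431471  2.06448301  9.46111164] [ 1.07749851  0.01926081 -0.0204759 ] 25.37032028800562 9.5833
```

View pics/s8.png

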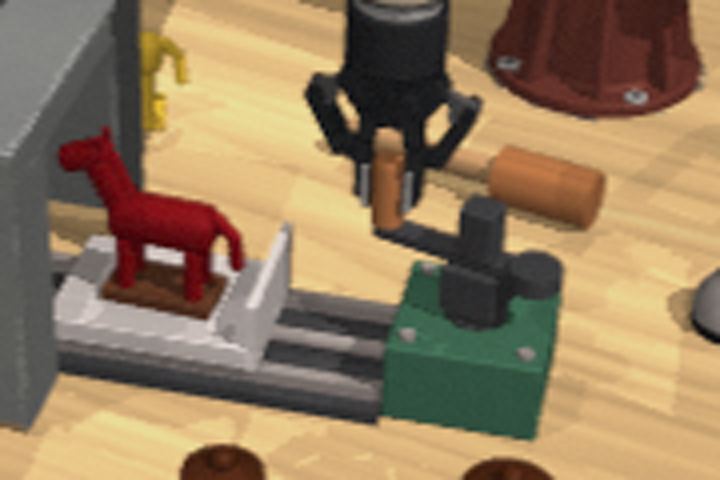

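The carriage is moving, the crank is upright and seated, and the horse is standing. Continuing.

```bash
cat > tab.py <<'E'
import sys,json,numpy as np
a0,n=float(sys.argv[1]),int(sys.argv[2]); st=float(sys.argv[3])
A=np.radians(a0)
print(json.dumps([[[0,0,0],[round(8*(np.cos(np.radians(a0-st*k))-np.cos(A)),2),round(8*(np.sin(np.radians(a0-st*k))-np.sin(A)),2),0],0.2] for k in range(1,n+1)]))
E
python3 tab.py -92.5 20 15
```

```text
[[[0, 0, 0], [-2.06, 0.36, 0], 0.2], [[0, 0, 0], [-3.95, 1.25, 0], 0.2], [[0, 0, 0], [-5.55, 2.59, 0], 0.2], [[0, 0, 0], [-6.75, 4.3, 0], 0.2], [[0, 0, 0], [-7.46, 6.26, 0], 0.2], [[0, 0, 0], [-7.64, 8.34, 0], 0.2], [[0, 0, 0], [-7.28, 10.4, 0], 0.2], [[0, 0, 0], [-6.4, 12.29, 0], 0.2], [[0, 0, 0], [-5.06, 13.89, 0], 0.2], [[0, 0, 0], [-3.35, 15.09, 0], 0.2], [[0, 0, 0], [-1.38, 15.8, 0], 0.2], [[0, 0, 0], [0.7, 15.98, 0], 0.2], [[0, 0, 0], [2.75, 15.62, 0], 0.2], [[0, 0, 0], [4.65, 14.74, 0], 0.2], [[0, 0, 0], [6.25, 13.4, 0], 0.2], [[0, 0, 0], [7.45, 11.69, 0], 0.2], [[0, 0, 0], [8.16, 9.72, 0], 0.2], [[0, 0, 0], [8.34, 7.64, 0], 0.2], [[0, 0, 0], [7.98, 5.59, 0], 0.2], [[0, 0, 0], [7.1, 3.69, 0], 0.2]]
```

Emit:
jog_arm(commands=[[[0,0,0],[-2.06,0.36,0.05],0.2],[[0,0,0],[-3.95,1.25,0.05],0.2],[[0,0,0],[-5.55,2.59,0.05],0.2],[[0,0,0],[-6.75,4.3,0.05],0.2],[[0,0,0],[-7.46,6.26,0.05],0.2],[[0,0,0],[-7.64,8.34,0.05],0.2],[[0,0,0],[-7.28,10.4,0.05],0.2],[[0,0,0],[-6.4,12.29,0.05],0.2],[[0,0,0],[-5.06,13.89,0.05],0.2],[[0,0,0],[-3.35,15.09,0.05],0.2],[[0,0,0],[-1.38,15.8,0.05],0.2],[[0,0,0],[0.7,15.98,0.05],0.2],[[0,0,0],[2.75,15.62,0.05],0.2],[[0,0,0],[4.65,14.74,0.05],0.2],[[0,0,0],[6.25,13.4,0.05],0.2],[[0,0,0],[7.45,11.69,0.05],0.2],[[0,0,0],[8.16,9.72,0.05],0.2],[[0,0,0],[8.34,7.64,0.05],0.2],[[0,0,0],[7.98,5.59,0.05],0.2],[[0,0,0],[7.1,3.69,0.05],0.2]])

```text
t: 11.3
ee_pos: [594.2, 49.5, 139.3]
orientation: [-0.169, 1.563, 0.174]
wrist_force: [-1.6, 4.9, 6.7]
opening: 25.2
```

```bash
python3 - <<'E'
from h import *
s=r.read_state(); print(s["ee_pos"],s["wrist_force"],s["ft_torque"],s["opening"],s["t"])
f=grab_frame("scene"); cv2.imwrite(f"pics/s9.png",crop(f["image"],240,130,180,120,4))
E
python3 tab.py -32.5 20 15
```

```text
[594.17201992  49.52605375 139.33526957] [-1.57234368  4.94354062  6.73202229] [ 1.31884066  0.66846305 -0.01689607] 25.16325650421556 11.3
[[[0, 0, 0], [-1.34, -1.6, 0], 0.2], [[0, 0, 0], [-3.05, -2.8, 0], 0.2], [[0, 0, 0], [-5.02, -3.51, 0], 0.2], [[0, 0, 0], [-7.1, -3.69, 0], 0.2], [[0, 0, 0], [-9.15, -3.33, 0], 0.2], [[0, 0, 0], [-11.05, -2.45, 0], 0.2], [[0, 0, 0], [-12.65, -1.11, 0], 0.2], [[0, 0, 0], [-13.84, 0.6, 0], 0.2], [[0, 0, 0], [-14.56, 2.57, 0], 0.2], [[0, 0, 0], [-14.74, 4.65, 0], 0.2], [[0, 0, 0], [-14.38, 6.7, 0], 0.2], [[0, 0, 0], [-13.49, 8.6, 0], 0.2], [[0, 0, 0], [-12.15, 10.2, 0], 0.2], [[0, 0, 0], [-10.44, 11.39, 0], 0.2], [[0, 0, 0], [-8.48, 12.11, 0], 0.2], [[0, 0, 0], [-6.4, 12.29, 0], 0.2], [[0, 0, 0], [-4.34, 11.93, 0], 0.2], [[0, 0, 0], [-2.45, 11.05, 0], 0.2], [[0, 0, 0], [-0.85, 9.7, 0], 0.2], [[0, 0, 0], [0.35, 7.99, 0], 0.2]]
```

View pics/s9.png

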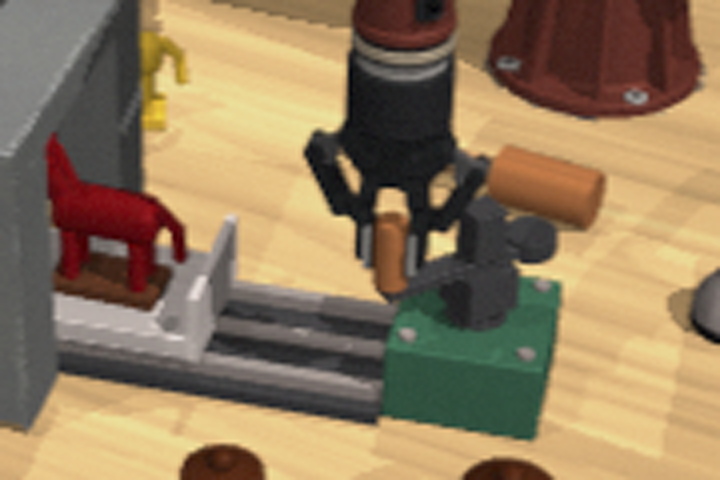

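Emit:
jog_arm(commands=[[[0,0,0],[-1.34,-1.6,0],0.2],[[0,0,0],[-3.05,-2.8,0],0.2],[[0,0,0],[-5.02,-3.51,0],0.2],[[0,0,0],[-7.1,-3.69,0],0.2],[[0,0,0],[-9.15,-3.33,0],0.2],[[0,0,0],[-11.05,-2.45,0],0.2],[[0,0,0],[-12.65,-1.11,0],0.2],[[0,0,0],[-13.84,0.6,0],0.2],[[0,0,0],[-14.56,2.57,0],0.2],[[0,0,0],[-14.74,4.65,0],0.2],[[0,0,0],[-14.38,6.7,0],0.2],[[0,0,0],[-13.49,8.6,0],0.2],[[0,0,0],[-12.15,10.2,0],0.2],[[0,0,0],[-10.44,11.39,0],0.2],[[0,0,0],[-8.48,12.11,0],0.2],[[0,0,0],[-6.4,12.29,0],0.2],[[0,0,0],[-4.34,11.93,0],0.2],[[0,0,0],[-2.45,11.05,0],0.2],[[0,0,0],[-0.85,9.7,0],0.2],[[0,0,0],[0.35,7.99,0],0.2]])

```text
t: 13.02
ee_pos: [598.5, 130.5, 139.5]
orientation: [-0.171, 1.562, 0.175]
wrist_force: [-1.7, 1.6, 6.0]
opening: 25.1
```

```bash
python3 - <<'E'
from h import *
s=r.read_state(); print(s["ee_pos"],s["wrist_force"],s["ft_torque"],s["opening"],s["t"])
f=grab_frame("scene"); cv2.imwrite(f"pics/s10.png",crop(f["image"],240,130,180,120,4))
E
python3 tab.py 27.5 20 15
```

```text
[598.54832791 130.49336926 139.51690187] [-1.72220198  1.62334937  5.96856429] [0.28748035 0.61746486 0.00517738] 25.136352416597155 13.0167
[[[0, 0, 0], [0.71, -1.96, 0], 0.2], [[0, 0, 0], [0.9, -4.04, 0], 0.2], [[0, 0, 0], [0.53, -6.1, 0], 0.2], [[0, 0, 0], [-0.35, -7.99, 0], 0.2], [[0, 0, 0], [-1.69, -9.59, 0], 0.2], [[0, 0, 0], [-3.4, -10.79, 0], 0.2], [[0, 0, 0], [-5.36, -11.5, 0], 0.2], [[0, 0, 0], [-7.45, -11.69, 0], 0.2], [[0, 0, 0], [-9.5, -11.32, 0], 0.2], [[0, 0, 0], [-11.39, -10.44, 0], 0.2], [[0, 0, 0], [-12.99, -9.1, 0], 0.2], [[0, 0, 0], [-14.19, -7.39, 0], 0.2], [[0, 0, 0], [-14.91, -5.43, 0], 0.2], [[0, 0, 0], [-15.09, -3.35, 0], 0.2], [[0, 0, 0], [-14.73, -1.29, 0], 0.2], [[0, 0, 0], [-13.84, 0.6, 0], 0.2], [[0, 0, 0], [-12.5, 2.2, 0], 0.2], [[0, 0, 0], [-10.79, 3.4, 0], 0.2], [[0, 0, 0], [-8.83, 4.12, 0], 0.2], [[0, 0, 0], [-6.75, 4.3, 0], 0.2]]
```

View pics/s10.png

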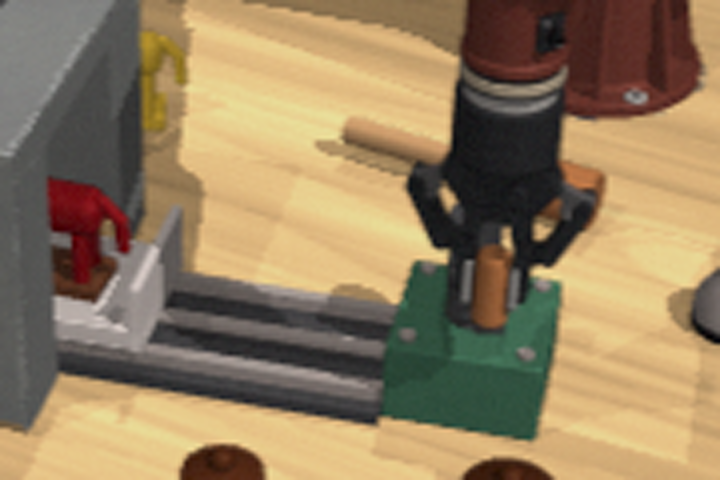

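Emit:
jog_arm(commands=[[[0,0,0],[0.71,-1.96,0],0.2],[[0,0,0],[0.9,-4.04,0],0.2],[[0,0,0],[0.53,-6.1,0],0.2],[[0,0,0],[-0.35,-7.99,0],0.2],[[0,0,0],[-1.69,-9.59,0],0.2],[[0,0,0],[-3.4,-10.79,0],0.2],[[0,0,0],[-5.36,-11.5,0],0.2],[[0,0,0],[-7.45,-11.69,0],0.2],[[0,0,0],[-9.5,-11.32,0],0.2],[[0,0,0],[-11.39,-10.44,0],0.2],[[0,0,0],[-12.99,-9.1,0],0.2],[[0,0,0],[-14.19,-7.39,0],0.2],[[0,0,0],[-14.91,-5.43,0],0.2],[[0,0,0],[-15.09,-3.35,0],0.2],[[0,0,0],[-14.73,-1.29,0],0.2],[[0,0,0],[-14.73,-1.29,0],0.2]])

```text
t: 14.4
ee_pos: [449.3, 118.6, 139.6]
orientation: [-0.173, 1.564, 0.174]
wrist_force: [-4.8, 1.4, 11.1]
opening: 25.4
```

```bash
python3 - <<'E'
from h import *
s=r.read_state(); print(s["ee_pos"],s["wrist_force"],s["ft_torque"],s["opening"],s["t"])
f=grab_frame("scene"); cv2.imwrite(f"pics/s11.png",crop(f["image"],240,130,180,120,4))
f=grab_frame("top"); cv2.imwrite(f"pics/t11.png",crop(f["image"],240,140,190,110,4))
E
python3 tab.py 162.5 20 10
```

```text
[449.28887905 118.5576243  139.57857986] [-4.83198781  1.44955912 11.05208182] [0.13229288 0.37837078 0.01278984] 25.38652697424967 14.4
[[[0, 0, 0], [0.53, 1.29, 0], 0.2], [[0, 0, 0], [1.28, 2.46, 0], 0.2], [[0, 0, 0], [2.23, 3.49, 0], 0.2], [[0, 0, 0], [3.33, 4.34, 0], 0.2], [[0, 0, 0], [4.57, 4.99, 0], 0.2], [[0, 0, 0], [5.9, 5.4, 0], 0.2], [[0, 0, 0], [7.28, 5.59, 0], 0.2], [[0, 0, 0], [8.67, 5.53, 0], 0.2], [[0, 0, 0], [10.04, 5.22, 0], 0.2], [[0, 0, 0], [11.32, 4.69, 0], 0.2], [[0, 0, 0], [12.5, 3.94, 0], 0.2], [[0, 0, 0], [13.53, 3.0, 0], 0.2], [[0, 0, 0], [14.38, 1.89, 0], 0.2], [[0, 0, 0], [15.02, 0.66, 0], 0.2], [[0, 0, 0], [15.44, -0.67, 0], 0.2], [[0, 0, 0], [15.62, -2.06, 0], 0.2], [[0, 0, 0], [15.56, -3.45, 0], 0.2], [[0, 0, 0], [15.26, -4.81, 0], 0.2], [[0, 0, 0], [14.73, -6.1, 0], 0.2], [[0, 0, 0], [13.98, -7.28, 0], 0.2]]
```

View pics/s11.png

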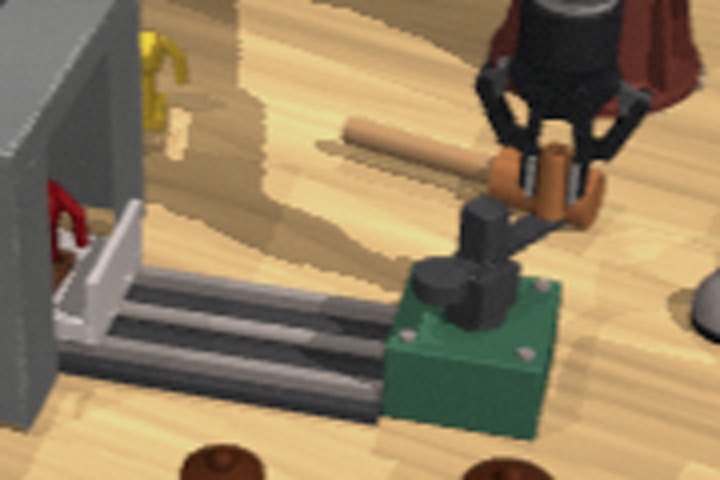

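View pics/t11.png

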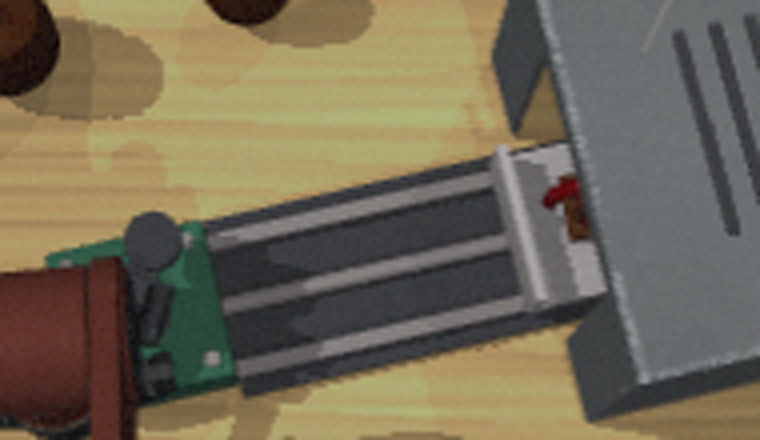

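Emit:
jog_arm(commands=[[[0,0,0],[0.53,1.29,0.05],0.2],[[0,0,0],[1.28,2.46,0.05],0.2],[[0,0,0],[2.23,3.49,0.05],0.2],[[0,0,0],[3.33,4.34,0.05],0.2],[[0,0,0],[4.57,4.99,0.05],0.2],[[0,0,0],[5.9,5.4,0.05],0.2],[[0,0,0],[7.28,5.59,0.05],0.2],[[0,0,0],[7.28,5.59,0.05],0.2]])

```text
t: 15.17
ee_pos: [524.8, 174.1, 140.3]
orientation: [-0.17, 1.56, 0.174]
wrist_force: [-1.1, 5.6, 8.2]
opening: 25.2
```

Run:
```python
from h import *
s=r.read_state(); print(s["ee_pos"],s["wrist_force"],s["ft_torque"],s["opening"],s["t"])
f=grab_frame("scene"); cv2.imwrite(f"pics/s12.png",crop(f["image"],240,130,180,120,4))
f=grab_frame("top"); cv2.imwrite(f"pics/t12.png",crop(f["image"],240,140,190,110,4))
```

```text
[524.8218035  174.13640052 140.26099014] [-1.08762403  5.58067963  8.22138328] [ 0.64611822  0.02204269 -0.0329207 ] 25.171711319830795 15.1667
```

View pics/s12.png

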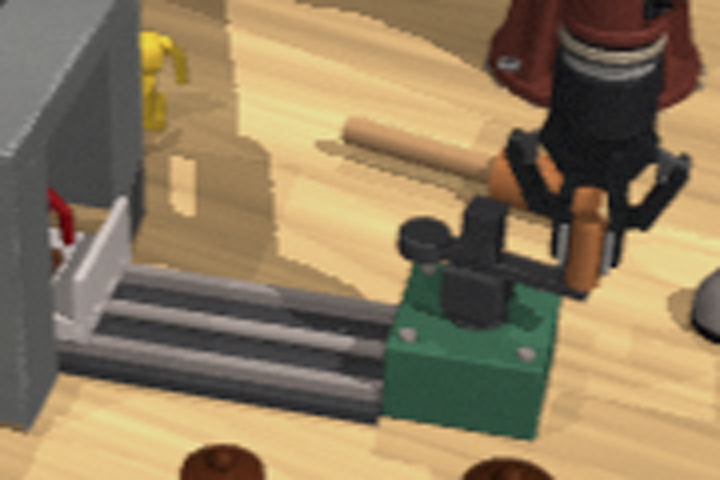

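View pics/t12.png

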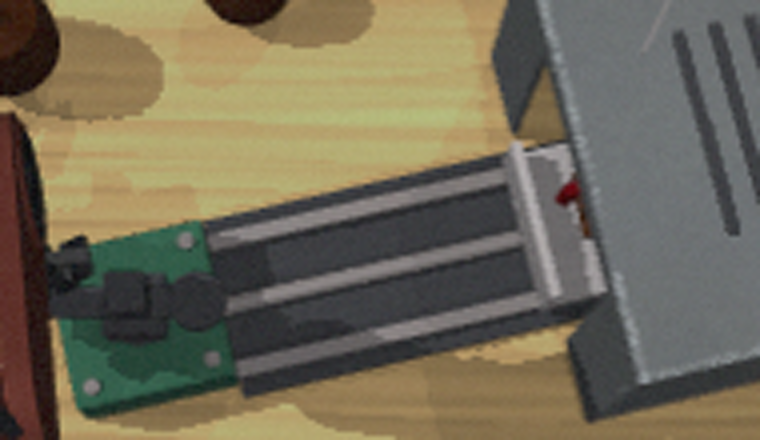

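```bash
python3 tab.py 92.5 14 10
```

```text
[[[0, 0, 0], [1.39, -0.06, 0], 0.2], [[0, 0, 0], [2.75, -0.36, 0], 0.2], [[0, 0, 0], [4.04, -0.9, 0], 0.2], [[0, 0, 0], [5.22, -1.65, 0], 0.2], [[0, 0, 0], [6.25, -2.59, 0], 0.2], [[0, 0, 0], [7.1, -3.69, 0], 0.2], [[0, 0, 0], [7.74, -4.93, 0], 0.2], [[0, 0, 0], [8.16, -6.26, 0], 0.2], [[0, 0, 0], [8.34, -7.64, 0], 0.2], [[0, 0, 0], [8.28, -9.04, 0], 0.2], [[0, 0, 0], [7.98, -10.4, 0], 0.2], [[0, 0, 0], [7.45, -11.69, 0], 0.2], [[0, 0, 0], [6.7, -12.86, 0], 0.2], [[0, 0, 0], [5.75, -13.89, 0], 0.2]]
```

Emit:
jog_arm(commands=[[[0,0,0],[1.39,-0.06,0],0.2],[[0,0,0],[2.75,-0.36,0],0.2],[[0,0,0],[4.04,-0.9,0],0.2],[[0,0,0],[5.22,-1.65,0],0.2],[[0,0,0],[5.22,-1.65,0],0.2]])

```text
t: 15.68
ee_pos: [577.5, 155.7, 140.2]
orientation: [-0.17, 1.559, 0.172]
wrist_force: [1.8, 3.6, 6.6]
opening: 25.2
```

Run:
```python
from h import *
s=r.read_state(); print(s["ee_pos"],s["wrist_force"],s["ft_torque"],s["opening"],s["t"])
f=grab_frame("scene"); cv2.imwrite(f"pics/s13.png",crop(f["image"],240,130,180,120,4))
```

```text
[577.52816658 155.73655636 140.1989682 ] [1.80078503 3.57989158 6.55535604] [ 0.32082776 -0.27031773 -0.04758539] 25.19390668060035 15.6833
```

View pics/s13.png

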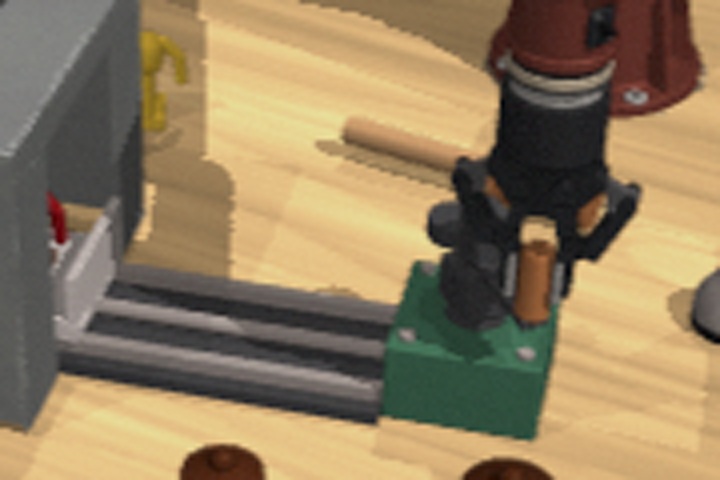

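Emit:
jog_arm(commands=[[[0,0,0],[1.03,-0.94,0],0.2],[[0,0,0],[1.88,-2.04,0],0.2],[[0,0,0],[2.52,-3.28,0],0.2],[[0,0,0],[2.94,-4.61,0],0.2],[[0,0,0],[2.94,-4.61,0],0.2]])

```text
t: 16.15
ee_pos: [602.8, 119.1, 140.0]
orientation: [-0.149, 1.565, 0.186]
wrist_force: [-4.6, 24.2, 9.2]
opening: 25.1
```

Run:
```python
from h import *
s=r.read_state(); print(s["ee_pos"],s["wrist_force"],s["ft_torque"],s["opening"],s["t"])
f=grab_frame("scene"); cv2.imwrite(f"pics/s14.png",crop(f["image"],240,130,180,120,4))
f=grab_frame("top"); cv2.imwrite(f"pics/t14.png",crop(f["image"],340,150,70,80,7))
```

```text
[602.81951921 119.10928499 140.02668507] [-4.58008074 24.19869527  9.24504995] [ 4.43664841  0.93768337 -0.01939788] 25.12609804829049 16.15
```

View pics/s14.png

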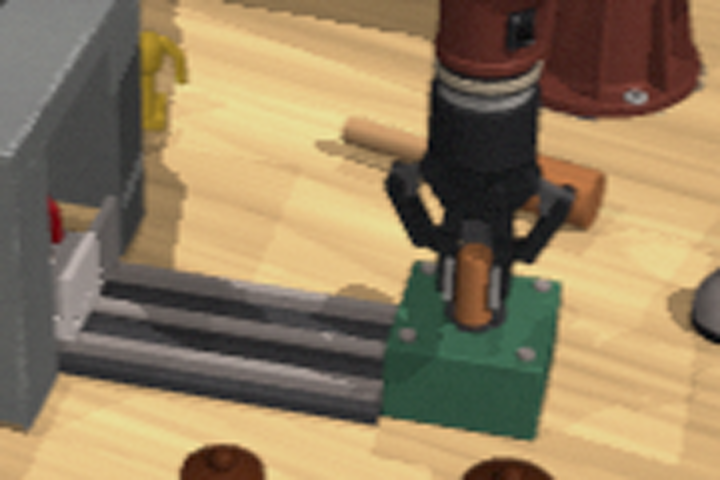

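View pics/t14.png

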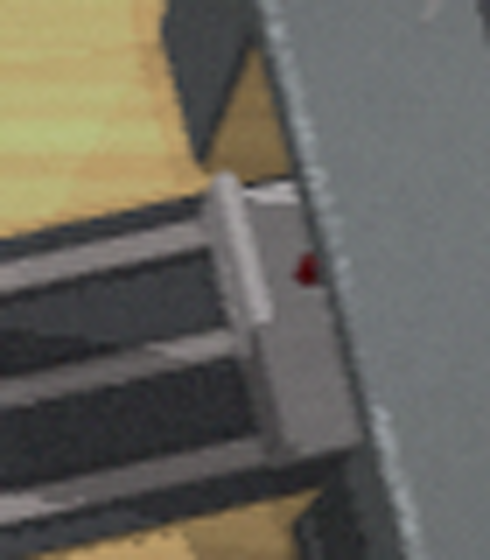

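Tangential force rose to 24 N, so the stop looks reached. Checking the end board against the mouth line at dryer y = -310.

Run:
```python
from h import *
f=grab_frame("top"); im=f["image"].copy()
for th in (102.6,103.5):
  a=np.radians(th); y=np.array([np.cos(a),np.sin(a),0]); x=np.array([y[1],-y[0],0]); o=np.array([526.2,92.9,0])
big=cv2.resize(im[140:260,330:420],None,fx=7,fy=7,interpolation=cv2.INTER_CUBIC)
def mark(X,c):
    for p in proj(f,X):
        u=((p-[330,140]+.5)*7-.5); cv2.circle(big,tuple(int(round(v)) for v in u),3,c,1)
for th,c in ((102.8,(0,255,0)),):
  a=np.radians(th); y=np.array([np.cos(a),np.sin(a),0]); x=np.array([y[1],-y[0],0])
  for sx in (-150,-60,60,150): mark([o+x*sx-y*310],c)
  for sx in (-60,0,60): mark([o+x*sx-y*310+[0,0,45]],(255,0,0)); mark([o+x*sx-y*305+[0,0,45]],(255,255,0))
  for sx in (-150,150): mark([o+x*sx-y*310+[0,0,250]],(255,0,255))
cv2.imwrite("pics/t15.png",cv2.resize(big,None,fx=.7,fy=.7)[:,:,::-1])
```

```text
(no output)
```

View pics/t15.png

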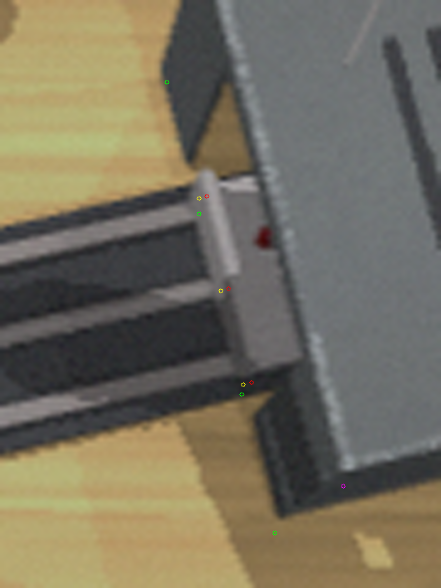

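The end board lines up with the mouth line, and the crank is blocked at well over the winding force, so it is at the stop. Easing off, releasing and retreating upward.

Emit:
jog_arm(commands=[[[0,0,0],[0,0.35,0],0.2],[[0,0,0],[0,0.7,0.05],0.2],[[0,0,0],[0,0.7,0.05],0.6],[[0,0,0],[0,0.7,0.05],0.6],[[0,0,0],[0,0.7,0.05],0.6],[[0,0,0],[0,0.7,0.05],0.6],[[0,0,0],[0,0.7,0.5],0.6],[[0,0,0],[0,0.7,2],0.6],[[0,0,0],[0,0.7,5],0.6],[[0,0,0],[0,0.7,8.5],0.6],[[0,0,0],[0,0.7,12],0.6],[[0,0,0],[-3,3,14],0.6],[[0,0,0],[-5,6,14],0.6],[[0,0,0],[-7,9,14],0.6],[[0,0,0],[-8,12,14],0.6],[[0,0,0],[-9,15,14],0.6],[[0,0,0],[-10,18,14],0.6],[[0,0,0],[-10,20,14],0.6],[[0,0,0],[-10,20,14],0.6]])

```text
t: 17.88
ee_pos: [502.8, 313.0, 278.4]
orientation: [-0.173, 1.564, 0.176]
wrist_force: [-0.3, -0.7, 1.2]
opening: 51.3
```

Run:
```python
from h import *
s=r.read_state(); print(s["ee_pos"],s["wrist_force"],s["opening"],s["t"])
f=grab_frame("scene"); cv2.imwrite(f"pics/s16.png",crop(f["image"],220,120,180,130,4))
f=grab_frame("top"); cv2.imwrite(f"pics/t16.png",crop(f["image"],180,110,220,170,3.5))
```

```text
[502.82101437 312.99714607 278.40760925] [-0.320196   -0.72402302  1.17979964] 51.28559346558066 17.8833
```

View pics/s16.png

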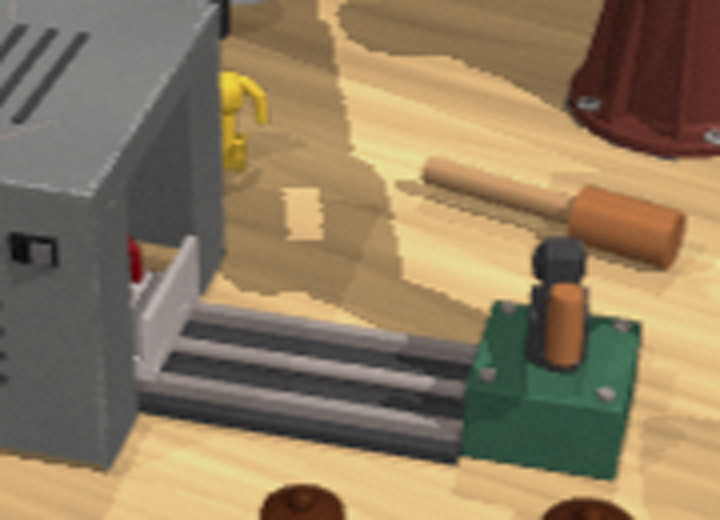

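View pics/t16.png

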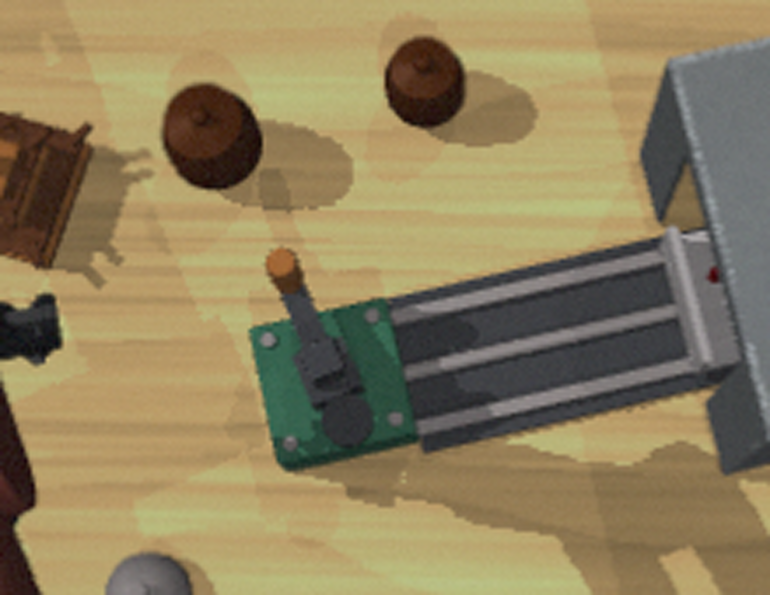

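Run:
```python
from h import *
f=grab_frame("top"); g=grab_frame("scene")
h=atz(f,(180+284.5/3.5-.5,110+262.5/3.5-.5),183); print(h,np.hypot(*(h[:2]-[526.3,93])),np.degrees(np.arctan2(h[1]-93,h[0]-526.3)))
print(proj(g,h), "seen scene handle top",(220+569/4,120+290/4))
for n,fr in (("scene",g),("top",f)):
  for q in ["jar_a","bell","pagoda"]: print(n,q,[(d["conf"],d["location"]) for d in nets.spot_in(n,q)][:2])
# board outer bottom corners at z~45 in dryer frame
for px in [(180+668/3.5,110+240/3.5),(180+705/3.5,110+370/3.5)]:
  X=atz(f,px,45); a=np.radians(102.8); print(X,-(X[0]-526.2)*np.cos(a)-(X[1]-92.9)*np.sin(a))
print(r.read_state()["t"])
```

```text
[600.53795339 122.82660214 183.        ] 80.00562429390085 21.888794577174224
[[360.69247454 192.17039084]] seen scene handle top (362.25, 192.5)
scene jar_a [(0.92, [364.9, 265.8]), (0.6, [293.5, 255.8])]
scene bell [(0.94, [423.5, 206.5])]
scene pagoda [(0.71, [434.9, 291.9]), (0.5, [292.9, 259.0])]
top jar_a [(0.87, [240.3, 147.2]), (0.72, [303.8, 131.6])]
top bell [(0.91, [223.2, 278.9])]
top pagoda [(0.6, [181.0, 161.4])]
[ 656.70885904 -193.64503626   45.        ] 308.33824873708755
[ 542.20778342 -224.66786132   45.        ] 313.22259528413036
18.3833
```

```bash
python3 -c "
from bench import ticket
print(ticket.hand_in())"
```

```text
the job is handed in; nothing more can be done
None
```

I fitted the crank onto the shaft and wound it about three clockwise turns by its handle, gripping with a constant heading and light downward pressure. I stopped when it ran against a hard stop (24 N at the handle, against about 3 N for normal winding). Then I let go, lifted clear and handed the job in at about 18 s; no verdict is reported.

**Last checks that passed:**
- **Crank:** the handle top measures 80.0 mm from the shaft axis at the fully seated height, and both cameras agree within 1–2 px.
- **Carriage:** the end board measures 308–313 mm from the shaft, against 310 mm for the cabinet mouth.
- **Jars, bell and pagoda:** their positions are unchanged within 1–4 px in both views.
- **Robot:** the gripper ended well clear of everything, with wrist force near zero.

**Limits of the checks:** the horse is mostly hidden in the cabinet at the end. It was standing in every view before that, and the strip still showing looks unchanged.

No check failed or disagreed.

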